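# Two tins of polish from the dispenser

### The job

Let two tins of pewter polish, the green ones, out of their dispenser: press its black paddle right down with your fingertips so that the gate at the other end of the lever lifts and one tin rolls into the front tray, let the paddle come up fully so that the next tin rolls down to the gate, then do the same once more. Work only that paddle and do not handle the tins; pick nothing up, and leave the red dispenser and everything else on the bench as it is. Finish with exactly two green tins at rest in the tray, the third behind the shut gate, and the paddle up.

Things in the scene. Friction and masses are not known exactly. Their poses are not given: they have to be found in the camera images.
- green_dispenser: gravity tin dispenser of grey sheet metal, fixed to the bench, holding the green tins; base 335 x 74 mm. Origin on the bench under the gate end of its lane; z up, x uphill (away from the tray), y across. Lane: 33 mm wide inside, 34 mm walls, falls 12 degrees to -x. A steel rocker lever turns on a crosswise pin at x -10, z 131 mm: gate on its -x arm, paddle on its +x arm.
- green_gate (a point): lower edge of the gate, a plate across the lane before the lowest tin, with a white roller. Pressing the paddle right down lifts it over that tin, which rolls into the tray within 1 s; a bar on the lever holds the next tin while the paddle is down. Letting the paddle up fully shuts the gate and the next tin rolls to it within 1 s: one tin per full press and release. A tin at the gate has x -6, z 75 mm.
- green_tray (a point): middle of the tray floor, below the gate at the low (-x) end of the green dispenser: side walls 16 mm, front lip 28 mm high at x -178 mm. A tin let out rests with its centre at x -149 mm (first, against the lip) or -90 mm (second, behind it) in the dispenser's frame.
- green_paddle (a point): middle of the top of the green dispenser's paddle, a ribbed black rubber pad 38 mm long (along the dispenser's x), 34 mm wide, its far (+x) end tilted 20 degrees up at rest. In the dispenser's frame it is at x 59, y 0, z 179 mm at rest and x 74, z 140 mm fully pressed (an arc: 15 mm to +x, 39 mm down). Nothing stands above it; the back stop behind it ends at z 131 mm.
- green_lever (a joint): green dispenser's rocker lever (rad): 0 at rest, gate shut and paddle up; 0.5 at its stop, paddle fully down; the gate lets the tin go at about 0.35. Damped spring return (about 0.3 s when let go): about 3 N on the paddle's middle starts it, 5 N holds it fully down; up to about 10 N on the way if the fingertip goes straight down and drags on the rubber instead of following the arc.
- green_tin1: round tin of polish, 60 mm diameter and 30 mm thick, about 90 g, painted green with three thin bare-metal rims, standing on its edge in the lane of the green dispenser with its axis across the lane so that it rolls; origin at its centre; lowest, resting against the gate at the start
- green_tin2: round tin of polish, 60 mm diameter and 30 mm thick, about 90 g, painted green with three thin bare-metal rims, standing on its edge in the lane of the green dispenser with its axis across the lane so that it rolls; origin at its centre; second, right behind tin 1
- green_tin3: round tin of polish, 60 mm diameter and 30 mm thick, about 90 g, painted green with three thin bare-metal rims, standing on its edge in the lane of the green dispenser with its axis across the lane so that it rolls; origin at its centre; third and uppermost
- red_dispenser: a second dispenser of exactly the same make beside it, holding the red tins; origin and axes as for the green one; it is not to be worked
- red_paddle (a point): middle of the top face of the red dispenser's paddle, same build as the green one's
- red_lever (a joint): angle of the red dispenser's rocker lever (rad), 0 at rest
- red_tin1: round tin of polish, 60 mm diameter and 30 mm thick, about 90 g, painted red with three thin bare-metal rims, standing on its edge in the lane of the red dispenser with its axis across the lane so that it rolls; origin at its centre; lowest, resting against the gate at the start
- red_tin2: round tin of polish, 60 mm diameter and 30 mm thick, about 90 g, painted red with three thin bare-metal rims, standing on its edge in the lane of the red dispenser with its axis across the lane so that it rolls; origin at its centre; second, right behind tin 1
- red_tin3: round tin of polish, 60 mm diameter and 30 mm thick, about 90 g, painted red with three thin bare-metal rims, standing on its edge in the lane of the red dispenser with its axis across the lane so that it rolls; origin at its centre; third and uppermost
- bench_block: loose square steel bench block, 75 x 75 x 20 mm, lying flat; origin at the centre of its underside
- ring: small tarnished pewter Claddagh ring, 25 mm over the band and 4 mm high, lying flat on the bench block; origin at the centre of its underside
- mandrel: boxwood ring mandrel, 310 mm long, lying on the bench: octagonal handle 28 mm thick towards its -x, shaft tapering from 25 to 12 mm towards its +x; origin on the bench under it, 140 mm from the handle's end
- brush: brass polishing brush lying on its side: wooden handle 200 x 12 x 14 mm along its x axis, a 62 mm row of brass bristles pointing to its +y near the +x end; origin at the underside of the handle's middle
- repair_tin: black enamelled repair tin, closed, 83 x 118 x 46 mm, standing on the bench; origin at the centre of its underside
Not all that is in view belongs to the job. Leave any blue look-alike of the green_tin1 alone.

How it is judged:
By the outcome, as a careful person would: the job done as asked, in the order asked, and still so for the second after the job is handed in, with the robot touching nothing.
It also fails if it takes over 38 s, if anything falls off the work surface, if the arm or the gripper's body presses on something with over 40 N, if the wrist force passes 120 N, or if a joint passes its speed limit or range.

### The arm

A 6-joint arm with a two-finger parallel gripper is mounted at the origin on the work surface. World frame = base frame: x ahead of the robot, y to its left, z up, the work surface at z = 0. Lengths are in mm, angles in degrees, forces in N, time in s.
With the tool pointing down it reaches from about 300 to 1000 mm from the base axis. Payload 5.1 kg.
Tool frame: the origin (TCP) lies between the finger pads; the fingertips stand 22 mm ahead of it and the grasp point (between the pads) lies 3 mm ahead of it; y points along the fingers, z is the direction in which the jaws open and shut, and the axes are right-handed (so a half turn about y gives the same grasp; the last joint's range is limited). The gripper opens to 95 mm and grips with 3 to 60 N. Pads are 20 mm wide; open, the fingers measure 119 mm over their backs; the gripper's body (75 mm by 180 mm) begins 59 mm behind the grasp point.
Start: joints at [60.986, 7.093, 94.555, -0, 78.352, -4.733], TCP at [267.316, 592.475, 236.656] pointing down, gripper open.
Joint ranges: [-149.61, 149.61], [-58.7, 133.49], [1.44, 155.28], [-77.14, 257.14], [18.33, 153.61], [-166.67, 166.67]. Speed limits (degrees/s): [147.25, 147.25, 180, 180, 180, 180].

### API

Orientations are given as a 3x3 rotation matrix whose columns are the frame's x, y, z axes.
In Python, from bench import telemetry, imaging, manip gives the robot as it stands.
- The arm moves only by the tool jog_arm, never from a script. Its argument "motion" is a list of rows, each a list of 3 entries, a list of its own where there are three numbers: the shift along the world's x, y, z in cm, then the turn about the world's z in degrees, then the closure, from 0 (fully open) to 1 (shut). A call has 1 to 5 rows; each row is the pose to reach, as a shift and turn from the pose commanded when the call began; what a row does not reach only later rows make up. A row lasts 1/10 s, in which the tool goes at most 50 mm and 8.59 degrees, less where a joint would pass 70% of its speed; a pose out of reach is approached as far as the arm can. A call with a gripper value outside its range is refused whole. The fingers move at their own pace and stop on an object; "newtons" is the grip in N (left out, the last holds). Time passes only in rows, so rows that repeat a pose let the fingers close. It gives the time, the measured TCP pose, the force and the opening at its end, in the units of the state.
- telemetry.state(): the state, without advancing time (a new reading comes with each control period).
- imaging.read_camera(name): name is "scene" or "top"; returns a dict with "pixels" (384x512x3 uint8, red, green, blue), "range_z" (384x512 float32, mm along the optical axis (not along the pixel's ray), 0 where there is no reading), "camera_matrix" (3x3 intrinsics, pixels), "distortion" ([k1, k2, p1, p2, k3] as OpenCV has them; the pictures are not rectified), "world_to_cam" (4x4, takes a point from world to camera coordinates). Camera axes: x right, y up, looking along -z (the intrinsics and any distortion apply to the point x, -y, -z); pixel columns grow to the right and rows downward; lengths in mm; the calibration is good to about 2 mm. A picture is of the moment at which its call begins.
- manip.sign_off(): hands the job in, once; it reports no verdict.
The state is a dict: "time_s": time; "joints": joint angles; "qd": joint speeds; "effort": joint torques, N m; "position": TCP position; "tool_rot": TCP orientation; "ft_force": force on the tool from outside, world axes, zero at the start; "torque": the same for the moment, N m; "width": finger opening in mm.
Only numpy, scipy, OpenCV 4.12 (cv2) and the standard library are available. Lean on these libraries where they do the work, as an engineer would, in place of code of your own. Each camera call takes 0.05 s, during which the arm holds its last target. There are 200 camera calls.

## Working session

There is one attempt and no reset: what is moved stays moved. The work goes in short steps, Python scripts to look and compute and a tool call to move; the robot and the scene stay as the last step left them, time stands still between calls to the robot, and variables do not carry over. Pictures are saved under pics/ and viewed, about 8 in all and at most 12, crops included, and the job is handed in when it is done.

Besides the shell and the picture viewer there is one more tool, called after "Call:" as name([rows], argument=value, ...), one row to a line, values as JSON. jog_arm: Moves the arm, as the interface text tells. Its arguments: {"type":"object","properties":{"motion":{"type":"array"},"newtons":{"type":"number"}},"required":["motion"]}

```bash
mkdir -p pics; cat > h.py <<'E'
import numpy as np, cv2
from bench import telemetry, imaging, manip
def shot(n, tag):
    d=imaging.read_camera(n); np.savez(f'pics/{tag}.npz',**{k:np.array(v) for k,v in d.items()})
    cv2.imwrite(f'pics/{tag}.png',cv2.cvtColor(d['pixels'],cv2.COLOR_RGB2BGR)); return d
def world(d):  # per-pixel world points
    h,w=d['range_z'].shape; u,v=np.meshgrid(np.arange(w),np.arange(h))
    p=cv2.undistortPoints(np.stack([u,v],-1).reshape(-1,1,2).astype(float),np.array(d['camera_matrix']),np.array(d['distortion'])).reshape(h,w,2)
    z=d['range_z']; c=np.stack([p[...,0]*z,-p[...,1]*z,-z,np.ones_like(z)],-1)
    return (c@np.linalg.inv(np.array(d['world_to_cam'])).T)[...,:3]
E
python3 - <<'E'
from h import *
a=shot('scene','s0');b=shot('top','t0')
s=telemetry.state();print(s)
cv2.imwrite('pics/both.png',np.hstack([cv2.imread('pics/s0.png')[:, :],cv2.imread('pics/t0.png')])[:, :]) 
for n,d in(('s',a),('t',b)):
    W=world(d);hsv=cv2.cvtColor(d['pixels'],cv2.COLOR_RGB2HSV)
    m=cv2.inRange(hsv,(40,80,40),(85,255,255))
    k,l,st,c=cv2.connectedComponentsWithStats(m)
    for i in range(1,k):
        if st[i,4]>25:
            q=W[(l==i)&(d['range_z']>0)]; print(n,'green',c[i].round(),st[i,4],np.median(q,0).round())
    print(np.linalg.inv(np.array(d['world_to_cam']))[:3,3].round())
E
```

```text
{'time_s': 0.1, 'joints': array([ 6.09869916e+01,  7.12922414e+00,  9.46242660e+01, -2.44280275e-04,
        7.83519047e+01, -4.73453703e+00]), 'qd': array([ 0.03744664, -0.12352621, -0.13505859,  0.11701801, -0.08744646,
        0.00737088]), 'effort': array([ 5.37947108e-04, -4.18882728e+01, -3.61095178e+01,  7.77225662e-02,
        4.61919629e-02, -5.60069179e-05]), 'position': array([267.05247782, 592.02884021, 235.53652314]), 'tool_rot': array([[ 9.11558127e-01, -8.88514002e-04,  4.11170272e-01],
       [-4.11171205e-01, -1.61067330e-03,  9.11556716e-01],
       [-1.47669926e-04, -9.99998308e-01, -1.83355371e-03]]), 'ft_force': array([0.683036  , 0.3429269 , 0.24174072]), 'torque': array([-0.02107934, -0.04152527,  0.04094525]), 'width': 95.05225207282591}
s green [508.  81.] 198 [ 892. 1565.  260.]
s green [489. 128.] 215 [ 911. 1404.   46.]
s green [509. 137.] 117 [1008. 1417.   27.]
s green [359. 154.] 132 [552. 698.  31.]
s green [386. 163.] 138 [684. 704.  30.]
s green [236. 222.] 33 [ 618. -129.  124.]
s green [  8. 284.] 425 [ 449. -668.  158.]
s green [ 34. 321.] 32 [ 435. -658.   14.]
[1215. -672.  754.]
t green [ 76. 166.] 105 [686. 707.  40.]
t green [295. 169.] 46 [ 621. -130.  130.]
t green [ 75. 201.] 191 [544. 711.  39.]
t green [462. 238.] 2367 [ 355. -692.  175.]
[ 244.  -22. 1775.]
```

View pics/s0.png

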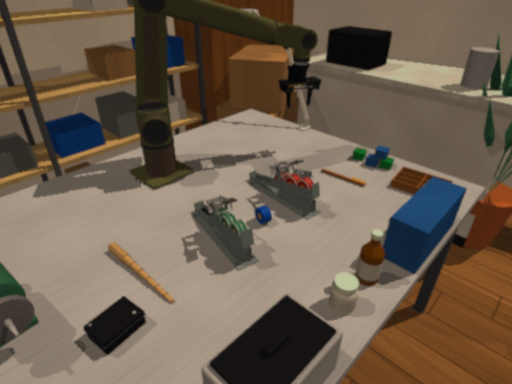

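View pics/t0.png

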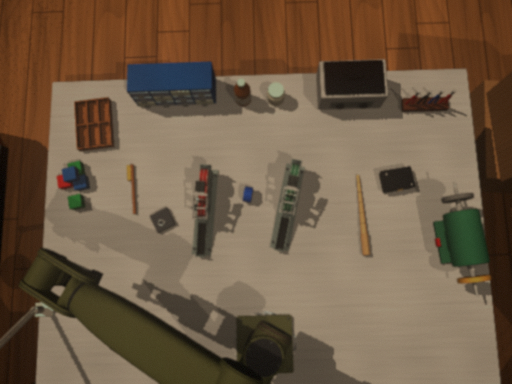

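The scene view shows the green dispenser at about (225,230), the red one at (285,190) and a blue tin at (263,214). In the top view the green one is at (287,205) and the red at (203,210). I'll zoom in on both.

```bash
python3 - <<'E'
from h import *
t=cv2.imread('pics/t0.png')[150:260,255:325];s=cv2.imread('pics/s0.png')[185:270,180:270]
f=lambda i,k:cv2.convertScaleAbs(cv2.resize(i,None,fx=k,fy=k,interpolation=cv2.INTER_CUBIC),alpha=1.6,beta=20)
t=f(t,5);s=f(s,4.6);c=np.zeros((max(len(t),len(s)),t.shape[1]+s.shape[1],3),np.uint8)
c[:len(t),:t.shape[1]]=t;c[:len(s),t.shape[1]:]=s
cv2.imwrite('pics/crop1.png',c);print(c.shape)
z=np.load('pics/t0.npz');W=world(z)
print('z map top rows150-255 step3, cols 268-308 step 3')
for r in range(154,256,4): print(r,[int(x) for x in W[r,268:309:3,2]])
for p in((160,297),(248,282),(230,285)): print(p,W[p].round())
E
```

```text
(550, 764, 3)
z map top rows150-255 step3, cols 268-308 step 3
154 [-2, -11, 3, 5, -2, 6, 0, 3, 3, 2, 4, -5, 2, -3]
158 [0, 0, 7, 0, 0, 1, 3, -2, 3, -1, -10, 12, 2, 7]
162 [1, -4, 1, 5, 2, 0, -1, 2, 71, 73, 85, 78, 1, 1]
166 [-5, 6, 2, 4, 2, -1, 6, 2, 131, 122, 127, -1, 1, 6]
170 [-4, 1, 5, 1, 1, 6, 1, 105, 135, 129, 128, 6, -3, -3]
174 [0, -2, -5, 11, 3, 2, 7, 120, 127, 122, 93, 0, 2, 1]
178 [5, -3, 0, -4, 2, 8, 7, 180, 184, 185, 4, 9, 2, 0]
182 [2, 4, 1, 0, -1, 9, 1, 175, 173, 188, 4, 6, 2, 1]
186 [7, 2, -9, 2, 1, 7, 96, 167, 170, 172, -1, 1, 0, -6]
190 [-3, -1, 1, -2, 0, 162, 117, 117, 168, 168, 164, 6, 1, 4]
194 [0, 0, -4, 10, 5, -2, 105, 124, 121, 7, 10, 9, -2, -3]
198 [-4, -3, 0, 0, 3, 111, 101, 106, 95, 13, 6, -4, 10, -5]
202 [-2, 5, 9, 1, 134, 136, 131, 132, 108, 140, 1, 1, 2, 0]
206 [3, 3, 8, 9, 130, 106, 101, 105, 83, 137, -4, 2, -1, -7]
210 [2, 3, -6, 0, 93, 85, 101, 87, 3, 10, 0, 11, 0, -1]
214 [3, 4, 1, 0, 29, 41, 34, 35, 0, 8, 0, 0, -4, 0]
218 [3, 6, 7, 2, 51, 32, 35, 46, 0, -1, 0, 4, -1, -2]
222 [-4, 0, 4, 8, 28, 26, 41, 32, 2, -7, -3, -5, -2, -1]
226 [6, 4, 1, 5, 35, 28, 32, 3, 6, 12, -1, 0, 3, 8]
230 [0, 1, 2, 26, 27, 23, 29, 7, 2, 4, -3, -3, 5, -2]
234 [2, 0, 1, 23, 22, 23, 32, -3, 0, -5, -2, 0, 4, 3]
238 [5, 7, 6, 24, 24, 15, 10, -7, 2, 5, 0, 11, -3, -3]
242 [0, 1, 3, 13, 23, 27, 8, 3, 3, 0, 3, -3, -2, 2]
246 [5, -3, 32, 11, 10, 4, -4, -4, -1, -1, 5, -6, 1, 5]
250 [5, 0, 39, 36, 23, 28, 2, 2, 3, 5, 4, 1, 3, -5]
254 [-2, 0, -2, 9, 5, -1, 0, 0, -1, 0, 0, 0, 5, 0]
(160, 297) [ 657. -140.  128.]
(248, 282) [347. -78.   6.]
(230, 285) [413. -91.  26.]
```

View pics/crop1.png

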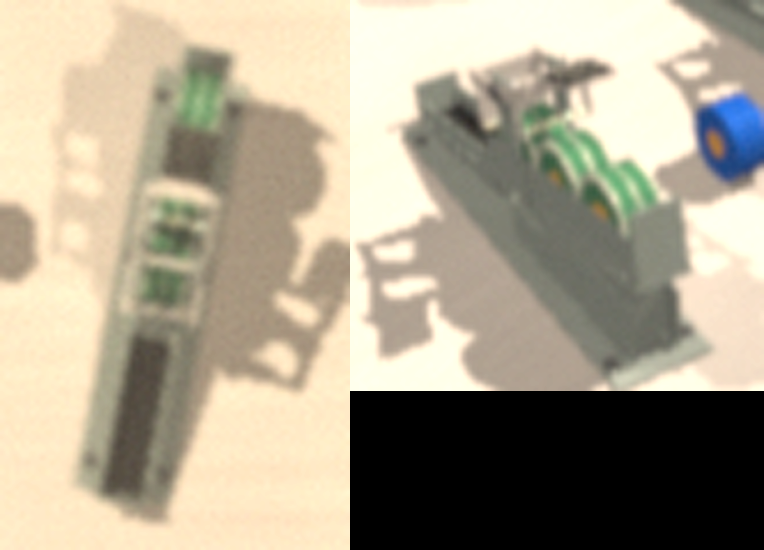

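```bash
cat >> h.py <<'E'
def ray(d,u,v):
    p=cv2.undistortPoints(np.array([[[u,v]]],float),np.array(d['camera_matrix']),np.array(d['distortion'])).ravel()
    T=np.linalg.inv(np.array(d['world_to_cam'])); r=T[:3,:3]@[p[0],-p[1],-1]; return T[:3,3],r/np.linalg.norm(r)
def onz(d,u,v,z):
    o,r=ray(d,u,v); return o+r*(z-o[2])/r[2]
E
python3 - <<'E'
from h import *
t=np.load('pics/t0.npz');s=np.load('pics/s0.npz')
for n,u,v,z in(('BL',270,246,3),('BR',288.6,254,3),('boltNL',273,242,3),('boltNR',287.6,244.8,3),('boltFL',287,169,3),('boltFR',302.6,169,3)):
    print(n,onz(t,u,v,z).round(1))
W=world(t);g=t['pixels'].astype(int).max(2)
m=((g<85)&(W[...,2]>150)).astype(np.uint8);m[:,:280]=0;m[:172]=0;m[190:]=0;m[:,305:]=0
v,u=np.nonzero(m);print('paddle px',len(u),u.mean(),v.mean(),u.min(),u.max(),v.min(),v.max(),'z',np.median(W[v,u,2]));P=onz(t,u.mean(),v.mean(),179);print(P)
m=((g<90)&(W[...,2]<70));m[:,:270]=0;m[:218]=0;m[250:]=0;m[:,295:]=0
for v in range(218,250,5):
    u=np.nonzero(m[v])[0]; print(v,u.min(),u.max(),len(u),onz(t,u.mean(),v,25).round())
Ws=world(s);gs=s['pixels'].astype(int).max(2)
m=(gs<75)&(Ws[...,2]>150)&(abs(Ws[...,0]-P[0])<60)&(abs(Ws[...,1]-P[1])<50);v,u=np.nonzero(m);print('scene',len(u),u.mean(),v.mean(),np.median(Ws[v,u],0))
o1,r1=ray(t,*np.array(np.load('pics/t0.npz')['camera_matrix'])[:2,2]*0+[293,180.6])
if len(u):
    o2,r2=ray(s,u.mean(),v.mean());A=np.c_[r1,-r2];k=np.linalg.lstsq(A,o2-o1,rcond=None)[0];print(o1+r1*k[0],o2+r2*k[1])
# green tins
hsv=cv2.cvtColor(t['pixels'],cv2.COLOR_RGB2HSV);m=cv2.inRange(hsv,(40,60,30),(85,255,255))
E
```

```text
BL [355.6 -32.6   3. ]
BR [ 323.5 -102.1    3. ]
boltNL [370.5 -44.4   3. ]
boltNR [358.4 -99.6   3. ]
boltFL [ 653.8 -108.     3. ]
boltFR [ 651.9 -169.     3. ]
paddle px 99 292.27272727272725 180.3838383838384 287 297 175 186 z 180.82606983994197
[ 571.57031657 -116.45324775  179.        ]
218 280 294 15 [ 458. -100.   25.]
223 279 294 16 [439. -97.  25.]
228 278 293 15 [420. -94.  25.]
233 277 292 16 [402. -89.  25.]
238 276 291 16 [383. -84.  25.]
243 272 289 18 [364. -72.  25.]
248 275 288 14 [346. -75.  25.]
scene 40 227.8 201.075 [ 574.85369573 -121.91694805  177.6276365 ]
[ 571.34308289 -119.15548802  175.96286482] [ 571.66168722 -118.74343875  176.00307345]
```

Call:
jog_arm([
  [[0,0,5],0,1],
  [[3,-5,6],4,1],
  [[5,-10,6],8,1],
  [[7,-15,6],12,1],
  [[9,-20,6],12,1],
], newtons=20)

```text
time_s: 0.6
position: [349.9, 409.7, 296.3]
tool_rot: [[0.978, -0.0, 0.211], [-0.211, -0.0, 0.978], [-0.0, -1.0, -0.0]]
ft_force: [1.1, -1.2, 0.4]
width: 60.4
```

Call:
jog_arm([
  [[2,-4.5,0],0,1],
  [[4,-9,0],0,1],
  [[6,-13.5,0],0,1],
  [[8,-18,0],0,1],
  [[10,-22.5,0],0,1],
])

```text
time_s: 1.1
position: [449.8, 184.6, 296.3]
tool_rot: [[0.977, -0.0, 0.213], [-0.213, 0.0, 0.977], [-0.0, -1.0, 0.0]]
ft_force: [0.6, 1.0, 0.2]
width: 20.4
```

Call:
jog_arm([
  [[2,-4.5,0],0,1],
  [[4,-9,0],0,1],
  [[6,-13.5,0],0,1],
  [[8,-18,0],0,1],
  [[10,-22.5,0],0,1],
])

```text
time_s: 1.6
position: [549.9, -40.5, 296.2]
tool_rot: [[0.977, -0.0, 0.213], [-0.213, 0.0, 0.977], [-0.0, -1.0, 0.0]]
ft_force: [0.6, 0.8, -0.7]
width: 0.3
```

Call:
jog_arm([
  [[1.4,-6,0],0,1],
  [[1.4,-6,-3],0,1],
  [[1.4,-6,-6],0,1],
  [[1.4,-6,-6],0,1],
  [[1.4,-6,-6],0,1],
])

```text
time_s: 2.1
position: [563.2, -98.3, 236.1]
tool_rot: [[0.977, -0.002, 0.213], [-0.213, 0.001, 0.977], [-0.002, -1.0, 0.0]]
ft_force: [0.3, 0.8, 0.5]
width: 0.6
```

```bash
python3 - <<'E'
from h import *
d=shot('scene','s1');t=shot('top','t1');s=telemetry.state();print(s['position'],s['width'],s['ft_force'],s['tool_rot'].round(3).tolist())
f=lambda i,k:cv2.convertScaleAbs(cv2.resize(i,None,fx=k,fy=k,interpolation=cv2.INTER_CUBIC),alpha=1.6,beta=20)
a=f(cv2.imread('pics/s1.png')[150:270,180:280],4.5);b=f(cv2.imread('pics/t1.png')[150:260,250:320],4.5)
c=np.zeros((540,a.shape[1]+b.shape[1],3),np.uint8);c[:len(a),:a.shape[1]]=a;c[:len(b),a.shape[1]:]=b;cv2.imwrite('pics/crop2.png',c)
E
```

```text
[564.46662692 -98.24408286 238.6487008 ] 0.5789135696170858 [-0.1387754   0.10600897 -0.21825809] [[0.977, 0.003, 0.212], [-0.212, -0.001, 0.977], [0.003, -1.0, -0.0]]
```

View pics/crop2.png

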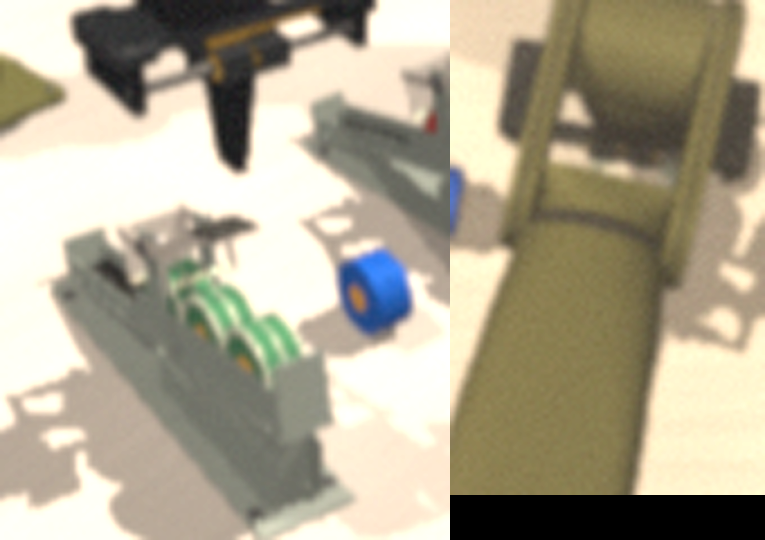

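```bash
python3 - <<'E'
from h import *
d=np.load('pics/s1.npz');M=d['world_to_cam']
for q in((564,-98.3,214.5),(571.5,-118,179),(571.5+.978*19,-118-.21*19,185),(571.5-.978*19,-118+.21*19,173)):
    c=M@[*q,1];p=cv2.projectPoints(np.array([[c[0],-c[1],-c[2]]]),np.zeros(3),np.zeros(3),d['camera_matrix'],d['distortion'])[0].ravel();print(q,p.round(1),((p-[180,150])*4.5).round())
E
```

```text
(564, -98.3, 214.5) [230.7 186.3] [228. 163.]
(571.5, -118, 179) [227.9 200.1] [216. 225.]
(590.082, -121.99, 185) [231.2 201.5] [230. 232.]
(552.918, -114.01, 173) [224.8 198.8] [201. 219.]
```

Call:
jog_arm([
  [[0.8,-2.0,0],0,1],
  [[0.8,-2.0,-1.0],0,1],
  [[0.8,-2.0,-2.0],0,1],
  [[0.8,-2.0,-2.5],0,1],
  [[0.8,-2.0,-2.5],0,1],
])

```text
time_s: 2.7
position: [570.8, -118.1, 209.8]
tool_rot: [[0.977, -0.003, 0.213], [-0.213, 0.001, 0.977], [-0.003, -1.0, 0.0]]
ft_force: [0.6, 0.7, -0.3]
width: 0.4
```

```bash
cat >> h.py <<'E'
def close(tag,r=(165,275,180,280),k=5):
    d=shot('scene',tag);i=cv2.imread(f'pics/{tag}.png')[r[0]:r[1],r[2]:r[3]]
    cv2.imwrite(f'pics/{tag}c.png',cv2.convertScaleAbs(cv2.resize(i,None,fx=k,fy=k,interpolation=cv2.INTER_CUBIC),alpha=1.6,beta=25));return d
E
python3 -c "
from h import *
close('s2')"
```

```text
(no output)
```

View pics/s2c.png

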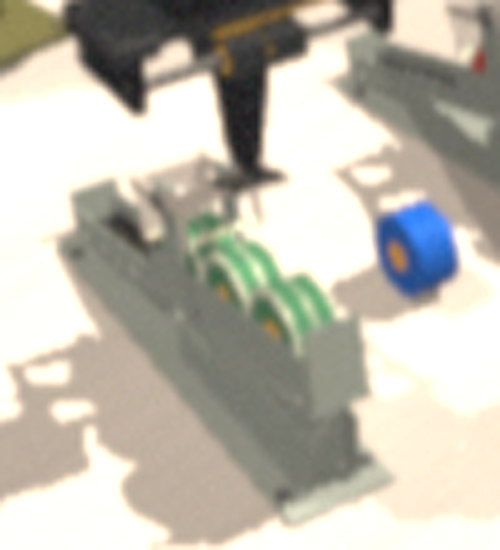

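Call:
jog_arm([
  [[0,0,-0.5],0,1],
  [[0.5,-0.1,-1.4],0,1],
  [[0.9,-0.2,-2.4],0,1],
  [[1.2,-0.3,-3.4],0,1],
  [[1.5,-0.3,-4.4],0,1],
])

```text
time_s: 3.25
position: [587.3, -121.8, 167.3]
tool_rot: [[0.977, 0.001, 0.213], [-0.213, -0.001, 0.977], [0.001, -1.0, -0.001]]
ft_force: [-1.4, -1.6, 6.2]
width: 0.4
```

Call:
jog_arm([
  [[0,0,-0.3],0,1],
  [[0,0,-0.5],0,1],
  [[0,0,-0.5],0,1],
])

```text
time_s: 3.55
position: [587.6, -121.9, 163.4]
tool_rot: [[0.977, 0.002, 0.213], [-0.213, -0.001, 0.977], [0.002, -1.0, -0.0]]
ft_force: [1.1, -1.3, 4.1]
width: 0.4
```

```bash
python3 -c "
from h import *
close('s3');s=telemetry.state();print(s['position'],s['ft_force'])"
```

```text
[ 587.5598864  -121.94267886  163.50568868] [ 1.88150718 -0.31978736  5.72618334]
```

View pics/s3c.png

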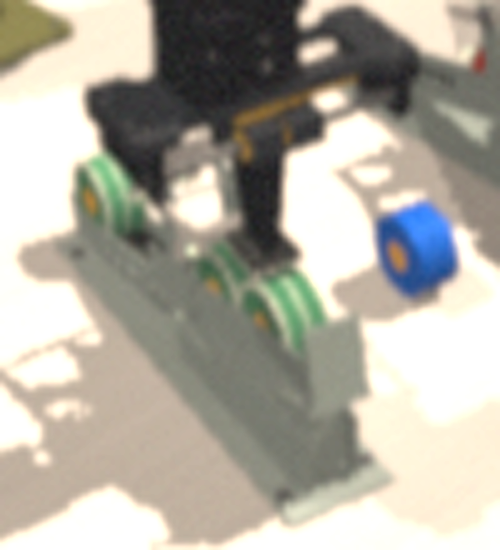

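The first tin is in the tray at (100,195) in the crop, and the next one is held at (220,270). I'll press slightly further to confirm the stop, then let the paddle up along the arc.

Call:
jog_arm([
  [[0,0,-0.2],0,1],
  [[0,0,-0.4],0,1],
  [[0,0,-0.4],0,1],
  [[0,0,-0.4],0,1],
])

```text
time_s: 4.0
position: [587.9, -122.0, 162.4]
tool_rot: [[0.977, 0.003, 0.213], [-0.213, -0.001, 0.977], [0.003, -1.0, -0.001]]
ft_force: [-2.7, 1.0, 14.5]
width: 0.6
```

Call:
jog_arm([
  [[0,0,0.6],0,1],
  [[-0.3,0.1,1.8],0,1],
  [[-0.6,0.1,3.0],0,1],
  [[-1.1,0.2,4.2],0,1],
  [[-1.5,0.3,5.5],0,1],
])

```text
time_s: 4.5
position: [570.4, -118.1, 213.5]
tool_rot: [[0.977, -0.003, 0.213], [-0.213, 0.001, 0.977], [-0.003, -1.0, 0.0]]
ft_force: [0.2, 0.6, -0.0]
width: 0.2
```

Call:
jog_arm([
  [[0,0,0],0,1],
  [[0,0,0],0,1],
  [[0,0,0],0,1],
  [[0,0,0],0,1],
  [[0,0,0],0,1],
])

```text
time_s: 5.0
position: [571.4, -118.5, 212.9]
tool_rot: [[0.977, -0.001, 0.213], [-0.213, 0.0, 0.977], [-0.001, -1.0, 0.0]]
ft_force: [0.6, -0.4, -0.1]
width: 0.6
```

Call:
jog_arm([
  [[0,0,0],0,1],
  [[0,0,0],0,1],
  [[0,0,0],0,1],
  [[0,0,0],0,1],
  [[0,0,0],0,1],
])

```text
time_s: 5.5
position: [571.7, -118.5, 213.7]
tool_rot: [[0.977, 0.0, 0.213], [-0.213, -0.0, 0.977], [0.0, -1.0, -0.0]]
ft_force: [-0.6, 0.6, -0.9]
width: 0.3
```

Call:
jog_arm([
  [[0,0,0],0,1],
  [[0,0,0],0,1],
  [[0,0,0],0,1],
  [[0,0,0],0,1],
  [[0,0,0],0,1],
])

```text
time_s: 6.0
position: [571.7, -118.5, 213.6]
tool_rot: [[0.977, -0.0, 0.213], [-0.213, 0.0, 0.977], [-0.0, -1.0, 0.0]]
ft_force: [0.5, -0.7, -0.1]
width: 0.5
```

```bash
python3 -c "
from h import *
close('s4');s=telemetry.state();print(s['time_s'],s['position'],s['ft_force'])"
```

```text
6.05 [ 571.67929481 -118.49415167  213.62636208] [-0.31621522  0.03114374  0.41850081]
```

View pics/s4c.png

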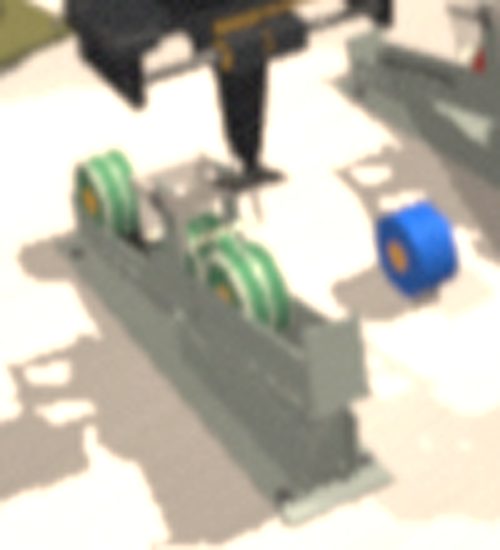

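The first tin is in the tray at (103,195), the second has rolled to the gate at (200,230), and the third is behind it at (245,285). The paddle is up, so I'll press again.

Call:
jog_arm([
  [[0,0,-0.9],0,1],
  [[0.5,-0.1,-1.8],0,1],
  [[0.9,-0.2,-2.8],0,1],
  [[1.2,-0.3,-3.8],0,1],
  [[1.5,-0.3,-4.7],0,1],
])

```text
time_s: 6.55
position: [586.8, -121.9, 165.8]
tool_rot: [[0.977, -0.001, 0.213], [-0.213, -0.001, 0.977], [-0.001, -1.0, -0.001]]
ft_force: [-2.7, -2.2, 5.3]
width: 0.4
```

Call:
jog_arm([
  [[0,0,-0.3],0,1],
  [[0,0,-0.6],0,1],
  [[0,0,-0.8],0,1],
  [[0,0,-0.8],0,1],
  [[0,0,-0.8],0,1],
])

```text
time_s: 7.05
position: [587.2, -122.0, 162.3]
tool_rot: [[0.977, 0.001, 0.213], [-0.213, -0.001, 0.977], [0.001, -1.0, -0.001]]
ft_force: [-6.0, -0.1, 18.3]
width: 0.5
```

Call:
jog_arm([
  [[0,0,0],0,1],
  [[0,0,0],0,1],
  [[0,0,0],0,1],
])

```text
time_s: 7.35
position: [587.2, -122.0, 162.3]
tool_rot: [[0.977, 0.001, 0.213], [-0.213, -0.001, 0.977], [0.001, -1.0, -0.001]]
ft_force: [-6.6, -0.3, 17.9]
width: 0.6
```

```bash
python3 -c "
from h import *
close('s5');s=telemetry.state();print(s['time_s'],s['position'],s['ft_force'])"
```

```text
7.4 [ 587.2581611  -122.03878692  162.34755322] [-6.33663042  1.07450954 17.61860308]
```

View pics/s5c.png

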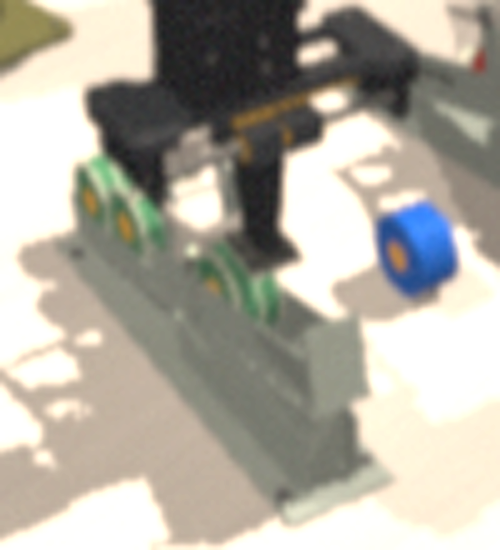

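Two tins are now in the tray at (90,200) and (130,220), with the third held at (220,280). I'll release the paddle and back off clear.

Call:
jog_arm([
  [[0,0,0.7],0,1],
  [[-0.3,0.1,2.0],0,1],
  [[-0.6,0.1,3.3],0,1],
  [[-1.1,0.2,4.6],0,1],
  [[-1.5,0.3,6.5],0,1],
])

```text
time_s: 7.9
position: [570.3, -118.0, 223.0]
tool_rot: [[0.977, -0.003, 0.213], [-0.213, 0.001, 0.977], [-0.003, -1.0, 0.001]]
ft_force: [0.6, 0.6, 0.3]
width: 0.4
```

Call:
jog_arm([
  [[0,0,3],0,1],
  [[0,0,6],0,1],
  [[0,0,8],0,1],
  [[0,0,8],0,1],
  [[0,0,8],0,1],
])

```text
time_s: 8.4
position: [571.3, -118.3, 303.3]
tool_rot: [[0.977, -0.0, 0.213], [-0.213, 0.0, 0.977], [-0.0, -1.0, 0.0]]
ft_force: [0.4, 0.2, -0.8]
width: 0.5
```

Call:
jog_arm([
  [[0,0,0],0,1],
  [[0,0,0],0,1],
  [[0,0,0],0,1],
  [[0,0,0],0,1],
  [[0,0,0],0,1],
])

```text
time_s: 8.9
position: [571.6, -118.5, 303.3]
tool_rot: [[0.977, -0.001, 0.213], [-0.213, 0.0, 0.977], [-0.001, -1.0, 0.0]]
ft_force: [-0.3, -0.4, 0.0]
width: 0.6
```

Call:
jog_arm([
  [[0,0,0],0,1],
  [[0,0,0],0,1],
  [[0,0,0],0,1],
  [[0,0,0],0,1],
  [[0,0,0],0,1],
])

```text
time_s: 9.4
position: [571.7, -118.5, 303.6]
tool_rot: [[0.977, -0.0, 0.213], [-0.213, -0.0, 0.977], [-0.0, -1.0, -0.0]]
ft_force: [0.3, -0.5, 0.0]
width: 0.5
```

```bash
python3 -c "
from h import *
close('s6',(155,275,180,325),5);s=telemetry.state();print(s['time_s'],s['position'],s['ft_force'])"
```

```text
9.45 [ 571.68202244 -118.5023999   303.65833095] [0.2304773  0.25656477 0.10587419]
```

View pics/s6c.png

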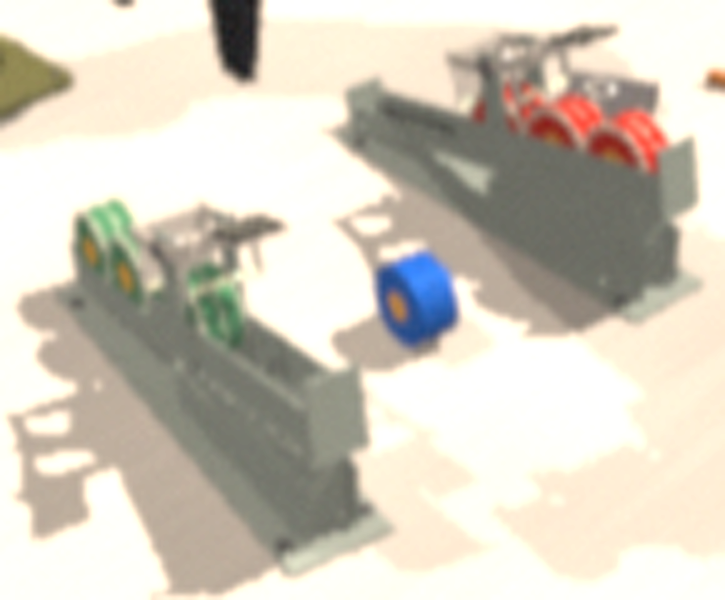

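Two green tins are in the tray at (90,245) and (130,270). The third is behind the gate at (210,305), the paddle is up at (250,230), and the red dispenser is unchanged.

```bash
python3 -c "
from bench import manip
print(manip.sign_off())"
```

```text
the job is handed in; nothing more can be done
None
```

I pressed the green dispenser's paddle right down twice with closed fingertips, letting it come up fully in between, and handed the job in at about 9.5 s.

- **Presses:** both reached the stop. The force rose to 14.5 N on the first and about 18 N on the second, with the fingertips at about z 140 mm.
- **Final picture:** two green tins are in the tray and the third is behind the gate. The paddle is up with the arm clear above it. The red dispenser and the blue tin look unchanged. I judged all of this by eye from one scene-camera picture, and did not check from a second picture that the tins had stopped moving. The loose items further off, such as the mandrel and the brush, were outside that crop.
- **Disagreement:** the two camera views differed by about 3 mm on the paddle's position, which was well within what the press needed. No check failed.

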